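# Close up a line of wood type in the composing stick and hold it tight

## Robot

A 7-joint arm with a two-finger parallel gripper is mounted at the origin on the work surface; the furniture and walls round the work are solid. World frame = base frame: x ahead of the robot, y to its left, z up, the work surface at z = 0. Lengths are in mm, angles in rad, forces in N, time in s.
With the tool pointing down it reaches from about 375 to 925 mm from the base axis. Payload 3.1 kg.
Tool frame: the origin (TCP) lies on the centre line of the jaws, within the pads' length; the fingertips stand 11 mm ahead of it and the grasp point (between the pads) lies 8 mm behind it; z points along the fingers, y is the line along which they close (so a half turn about z gives the same grasp; the last joint's range is limited). The gripper opens to 85 mm and grips with 20 to 120 N. Pads are 22 mm wide; open, the fingers measure 114 mm over their backs; the gripper's body (76 mm by 85 mm) begins 54 mm behind the grasp point. The pads swing forward as they close: fully open they stand 13 mm farther back than shut.
Start: joints at [-1.338, 0.383, 0.044, 1.598, -0.018, 1.161, -0.05], TCP at [211.098, 614.769, 242.269] pointing down, gripper open.
Joint ranges: [-2.61, 2.61], [-0.41, 2.15], [-1.48, 1.57], [0, 2.5], [-1.57, 4.71], [0.05, 1.97], [-2.85, 2.85]. Speed limits (rad/s): [2.79, 2.79, 3.14, 3.14, 3.14, 3.14, 3.14].

## Interface

Orientations are given as [roll, pitch, yaw] about the fixed x, y, z axes, in that order (R = Rz(yaw) Ry(pitch) Rx(roll)).
In Python, from workcell import * gives the robot as it stands.
- The arm moves only by the tool send_rows, never from a script. Its argument "series" is a list of rows, each an object with "grip": the finger opening in cm, from 0 to 8.54; "dp": the shift along the tool's x, y, z in cm, a list of three; "rot": the turn, a rotation vector about the tool's x, y, z in degrees, a list of three. A call has 1 to 5 rows; each row is the pose to reach, as a shift and turn from the pose commanded when the call began, along the tool's axes at that moment; what a row does not reach only later rows make up. A row lasts 1/8 s, in which the tool goes at most 62.5 mm and 10.7 degrees, less where a joint would pass 70% of its speed; a pose out of reach is approached as far as the arm can. A call with a gripper value outside its range is refused whole. The fingers move at their own pace and stop on an object; "grip_force" is the grip in N (left out, the last holds). Time passes only in rows, so rows that repeat a pose let the fingers close. It gives the time, the measured TCP pose, the force, the opening and the grip force at its end, in the units of the state.
- read_state(): the state, without advancing time (a new reading comes with each control period).
- camera(name): name is "scene" or "top" or "wrist"; returns a dict with "img" (400x640x3 uint8, red, green, blue), "z_map" (400x640 float32, mm along the optical axis (not along the pixel's ray), 0 where there is no reading), "intrinsics" (3x3 intrinsics, pixels), "xyz" and "rotation" of the camera in the world. Camera axes: x right, y down, z forward; pixel columns grow to the right and rows downward; lengths in mm; the calibration is good to about 2 mm. A picture is of the moment at which its call begins.
- finish_job(): hands the job in; it is judged then, once.
The state is a dict: "time_s": time; "q": joint angles; "qvel": joint speeds; "effort": joint torques, N m; "tool_pos": TCP position; "eef_rot": TCP orientation; "wrist_force": force on the tool from outside, world axes, zero at the start; "wrist_torque": the same for the moment, N m; "finger_gap": finger opening in mm; "grip_force": force on a finger pad.
Only numpy, scipy, OpenCV 4.12 (cv2) and the standard library are available. Lean on these libraries where they do the work, as an engineer would, in place of code of your own. Each camera call takes 0.05 s, during which the arm holds its last target. There are 200 camera calls.

## Task

In the composing stick four narrow letters are already set at the closed end, but the three wider wooden letters after them still stand loose. With the fingertips, first push back the two letters that stand forward, so that all three sit flush against the stick's long rail, then push the sliding knee up until the line is tight between it and the set letters. Finish while still pressing the knee firmly against the line with the fingertips, so that it stays tight while I do up the knee's screw. Only push: nothing is to be picked up, and the other things on the bench stay where they are.

Things in the scene. Friction and masses are not known exactly. Their poses are not given: they have to be found in the camera images.
- stick: steel composing stick, a fixed tray 52x250 mm. Origin: centre of underside. Bed 2.2 mm thick. Long rail on its +x side (inner face x = +23.8 mm, 24.5 mm high); -x side, facing the robot, open, no lip (bed edge x = -26 mm); end wall at +y (y = +121 mm); -y end open. From the end wall to y = +41 mm stand four narrow set letters, fixed, 25 mm high, flush with the rail, 30 mm deep.
- stick_knee (a joint): slide of the knee along the stick's y, m: 0 is nearest the closed end, 0.07 farthest from it (towards -y). Its face towards the letters lies at y = -18 mm - value in the stick's frame; with the line tight the value is about 0.038. Dry friction about 1.5 N; stays where left.
- knee_push (a point): point on the back (-y face) of the knee's cross plate, where a fingertip pushes it towards +y of the stick; at x = -4, z = 13 mm, y = -22 mm - knee value in the stick's frame. The plate runs along x from -24 to +21 mm, is 4 mm thick, 23 mm high; behind it all is clear but the knee's arm (23 mm high) at x above +17 mm.
- type_d_30: loose wooden letter block in the stick, 30 mm along its x, 35 mm along its y, 23 mm tall, about 20 g; lies on the bed, its axes about parallel to the stick's; origin: centre of its underside. Flush with the rail its origin is at x = +8.8 mm in the stick's frame. The three loose letters stand in any order, a few mm apart, two of them 9 to 15 mm forward of the rail.
- type_n_31: loose wooden letter block in the stick, 30 mm along its x, 29 mm along its y, 23 mm tall, about 20 g; lies on the bed, its axes about parallel to the stick's; origin: centre of its underside. Flush with the rail its origin is at x = +8.8 mm in the stick's frame. The three loose letters stand in any order, a few mm apart, two of them 9 to 15 mm forward of the rail.
- type_t_33: loose wooden letter block in the stick, 30 mm along its x, 33 mm along its y, 23 mm tall, about 20 g; lies on the bed, its axes about parallel to the stick's; origin: centre of its underside. Flush with the rail its origin is at x = +8.8 mm in the stick's frame. The three loose letters stand in any order, a few mm apart, two of them 9 to 15 mm forward of the rail.
- type_a_43: spare wooden letter block, 30x41x23 mm, on the bench in front of the stick; a bystander, not to be disturbed. Origin: centre of its underside.
- type_h_37: spare wooden letter block, 30x33x23 mm, on the bench in front of the stick; a bystander, not to be disturbed. Origin: centre of its underside.
- cork_block: cork block, 45x70x28 mm, beyond the stick's closed end; a bystander, not to be disturbed. Origin: centre of its underside.
- quoin_key: T-shaped steel key, 86x85x11 mm, on the bench between the stick and the press; a bystander, not to be disturbed. Origin: centre of its underside.
- ink_tin: round tin, 67 mm across, 54 mm tall, beside the press; a bystander, not to be disturbed. Origin: centre of its underside.

How it is judged (in metres and radians):
On the way, in this order (a step that is already met when the one before it is completed fails the run):
1. all three letters are flush against the long rail (x of each of type_d_30, type_n_31, type_t_33 in the frame of stick above 0.0063 m and z of each of type_d_30, type_n_31, type_t_33 in the frame of stick below 0.006 m), for 0.1 s.
2. the knee is pushed up and the line is tight, the letters still against the rail (x of each of type_d_30, type_n_31, type_t_33 in the frame of stick above 0.0063 m and angle between the y axis of each of type_d_30, type_n_31, type_t_33 and the y axis of stick, either way round below 0.1 rad and value of joint stick_knee below 0.0405 m), for 0.2 s.
At the end, for the whole second after the job is handed in: All three loose letters lie at rest on the bed, within 2.5 mm of the rail and square to it within 0.1 rad; the knee stands at 40.5 mm or less (under about 2.5 mm of play left in the whole line); the fingers still press on the knee (cross plate or arm) with more than 1.5 N (all of step 2 and z of each of type_d_30, type_n_31, type_t_33 in the frame of stick below 0.006 m and linear speed of each of type_d_30, type_n_31, type_t_33 below 0.01 m/s and (contact force between the fingers and stick_knee_c0 above 1.5 N or contact force between the fingers and stick_knee_c1 above 1.5 N)); the arm keeps its last pose, push and grip.
It fails at once if a letter of the line is lifted off the bed or tipped (z of any of type_d_30, type_n_31, type_t_33 in the frame of stick above 0.008 m or angle between any of type_d_30, type_n_31, type_t_33's own z axis and vertical above 0.3 rad).
It fails at once if a bystander is moved by more than 2 cm (distance of any of type_a_43, type_h_37, cork_block, quoin_key, ink_tin from where it was at the start of the episode above 0.02 m).
It also fails if it takes over 40 s, if anything falls off the work surface, if the arm or the gripper's body presses on something with over 40 N, if the wrist force passes 120 N, or if a joint passes its speed limit or range.

## Working session

There is one attempt and no reset: what is moved stays moved. The work goes in short steps, Python scripts to look and compute and a tool call to move; the robot and the scene stay as the last step left them, time stands still between calls to the robot, and variables do not carry over. Pictures are saved under pics/ and viewed, at most 10 in all, crops included, and the job is handed in when it is done.

Besides the shell and the picture viewer there is one more tool, called after ">>>" as a command line: name --argument value ..., lists and objects as JSON in quotes. send_rows: Moves the arm, as the interface text tells. Its arguments: {"type":"object","properties":{"series":{"type":"array","items":{"type":"object","properties":{"grip":{"type":"number"},"dp":{"type":"array","items":{"type":"number"}},"rot":{"type":"array","items":{"type":"number"}}}}},"grip_force":{"type":"number"}},"required":["series"]}

```bash
mkdir -p pics; ls
python3 - <<'E'
from workcell import *
import cv2,numpy as np
s=read_state();print(s)
for n in ["scene","top"]:
    c=camera(n);cv2.imwrite(f"pics/{n}0.png",c["img"][:,:,::-1]);np.savez(f"{n}0.npz",**c);print(n,c["intrinsics"],c["xyz"],c["rotation"])
E
```

```text
pics
{'time_s': 0.0, 'q': array([-1.3377935 ,  0.38384693,  0.04379464,  1.59961539, -0.01791457,
        1.16116572, -0.04986844]), 'qvel': array([-0.00037227,  0.00030253,  0.00142728, -0.00026033,  0.00268312,
       -0.00163612, -0.00090803]), 'effort': array([-2.45502479e-04, -4.33452415e+01,  1.02457859e+00, -2.49515641e+01,
        1.06174379e-02,  1.11069376e-02,  1.31772353e-06]), 'tool_pos': array([210.79893331, 613.89045586, 240.8595803 ]), 'eef_rot': array([-3.13895147e+00,  1.14554433e-04,  2.81093127e+00]), 'wrist_force': array([-0.44653507, -0.93998062,  0.36800326]), 'wrist_torque': array([ 0.01240478,  0.04633967, -0.01192441]), 'grip_force': 0.0, 'finger_gap': 85.1998847218459}
scene [[381.06250968   0.         315.06700397]
 [  0.         381.06250968 199.38297666]
 [  0.           0.           1.        ]] [ 770.49651585 -362.55662595  826.72698385] [-2.54057354 -0.00516181  0.58446615]
top [[429.80716669   0.         326.11902483]
 [  0.         429.80716669 202.54771508]
 [  0.           0.           1.        ]] [ 208.71316368   63.54528113 1245.32265949] [-2.93015702e+00 -2.83486856e-03 -1.55744081e+00]
```

View pics/top0.png

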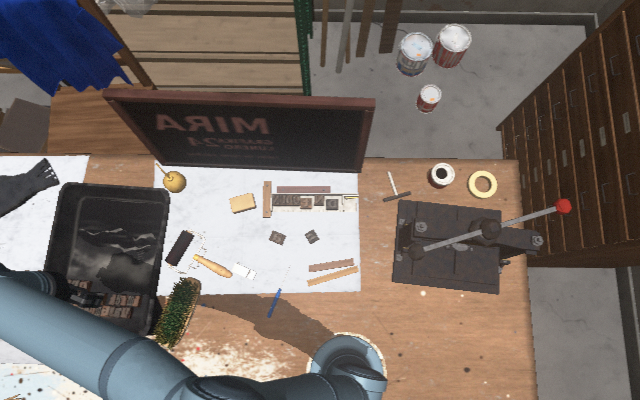

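View pics/scene0.png

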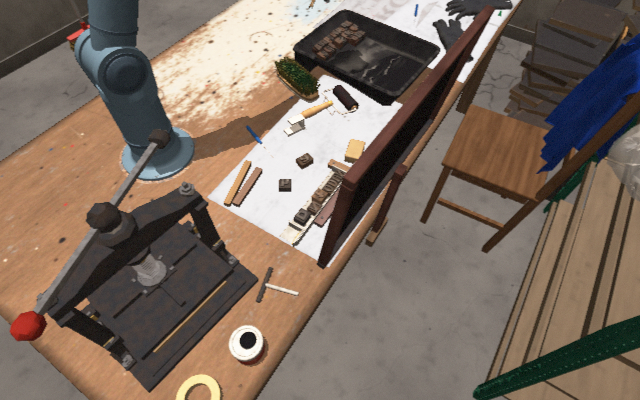

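The top view shows the stick at about (270–358, 195–212), closed end to the left, the cork at (243,203) and the spares at (277,238) and (311,237). The chalkboard stands behind the stick. I'll zoom in and get the stick's position.

```bash
cat > h.py <<'E'
import numpy as np,cv2
from scipy.spatial.transform import Rotation as R
def Rm(r): return R.from_euler('xyz',np.asarray(r).ravel()).as_matrix() if np.size(r)==3 else np.asarray(r)
def load(n): return dict(np.load(n,allow_pickle=True))
def ray(c,u,v,z):
    K=c["intrinsics"];d=Rm(c["rotation"])@np.array([(u-K[0,2])/K[0,0],(v-K[1,2])/K[1,1],1.]);o=c["xyz"];return o+d*(z-o[2])/d[2]
def cloud(c):
    K=c["intrinsics"];Z=c["z_map"].astype(float);v,u=np.mgrid[:Z.shape[0],:Z.shape[1]]
    P=np.stack([(u-K[0,2])/K[0,0]*Z,(v-K[1,2])/K[1,1]*Z,Z],-1);return P@Rm(c["rotation"]).T+c["xyz"]
def proj(c,p):
    q=Rm(c["rotation"]).T@(np.asarray(p,float)-c["xyz"]);q=c["intrinsics"]@q;return q[:2]/q[2]
E
python3 - <<'E'
from h import *
c=load("top0.npz");P=cloud(c)
np.set_printoptions(precision=1,suppress=True)
for u,v in [(335,225),(243,203),(277,238),(311,237),(345,204),(333,204),(300,188),(265,200),(240,150),(440,175)]:print(u,v,P[v,u],ray(c,u,v,0))
s=load("scene0.npz");Q=cloud(s)
for u,v in [(305,225),(285,185),(247,345)]:print(u,v,Q[v,u])
a=c["img"][175:250,225:370,::-1];cv2.imwrite("pics/topz.png",cv2.resize(a,None,fx=5.5,fy=5.5,interpolation=cv2.INTER_CUBIC))
a=s["img"][135:255,260:380,::-1];cv2.imwrite("pics/scz.png",cv2.resize(a,None,fx=5,fy=5,interpolation=cv2.INTER_CUBIC))
E
```

```text
335 225 [409.1  36.7   0.1] [409.1  36.7   0. ]
243 203 [465.8 304.5  26. ] [471.2 309.7   0. ]
277 238 [366.1 203.1  18.3] [368.5 205.1   0. ]
311 237 [370.2 105.6  19.4] [372.8 106.3   0. ]
345 204 [471.6   7.8   3.7] [472.4   7.6   0. ]
333 204 [466.4  43.6  26.3] [471.9  43.2   0. ]
300 188 [515.7 141.2  14.6] [519.4 142.1   0. ]
265 200 [478.  242.8  14.7] [481.2 244.9   0. ]
240 150 [594.8 302.3 119.7] [635.8 327.7   0. ]
440 175 [ 550.9 -263.7   51.1] [ 565.5 -277.7    0. ]
305 225 [483.7  32.9   0.9]
285 185 [376.8  96.3  18.4]
247 345 [ 560.5 -278.4   52.5]
```

View pics/topz.png

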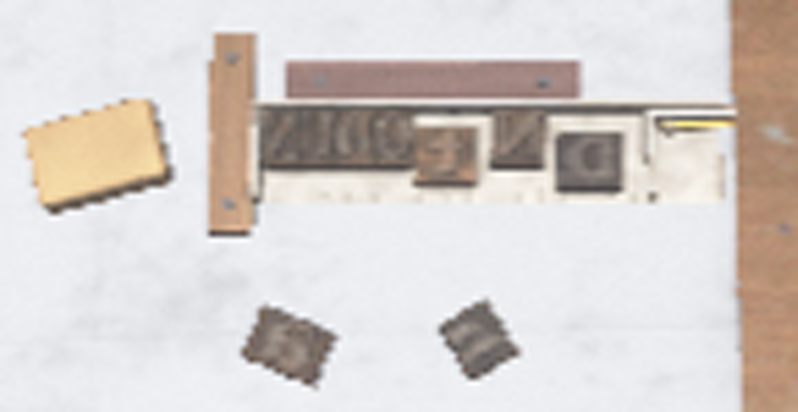

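View pics/scz.png

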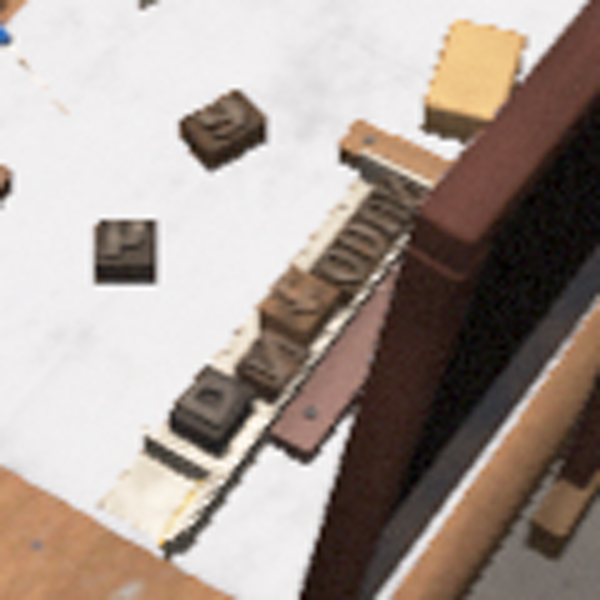

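Both views show the order from the closed end as T (forward), N (flush), D (forward), then the knee at zoomed (650,150), with the stick about parallel to the world axes. Next I'll move above it for a close wrist view.

>>> send_rows --series '[{"grip": 0,"dp": [-4,-4.3,0],"rot": [0,0,-3.8]},{"grip": 0,"dp": [-8,-8.7,0],"rot": [0,0,-7.6]},{"grip": 0,"dp": [-12,-13,0],"rot": [0,0,-11.4]},{"grip": 0,"dp": [-16,-17.4,0],"rot": [0,0,-15]},{"grip": 0,"dp": [-20,-21.8,0],"rot": [0,0,-18.9]}]' --grip_force 40

```text
time_s: 0.72
tool_pos: [329.9, 341.4, 241.9]
eef_rot: [-3.141, -0.0, -3.14]
wrist_force: [1.3, -0.8, 0.0]
finger_gap: 0.0
grip_force: 0.0
```

>>> send_rows --series '[{"grip": 0,"dp": [-2.5,-5.5,0],"rot": [0,0,0]},{"grip": 0,"dp": [-5,-11,0],"rot": [0,0,0]},{"grip": 0,"dp": [-7.5,-17,0],"rot": [0,0,0]},{"grip": 0,"dp": [-9,-22,0],"rot": [0,0,0]},{"grip": 0,"dp": [-9,-24,0],"rot": [0,0,0]}]'

```text
time_s: 1.35
tool_pos: [419.8, 99.6, 242.0]
eef_rot: [-3.141, -0.0, 3.134]
wrist_force: [0.4, 0.2, 0.0]
finger_gap: 0.1
grip_force: 0.0
```

Run:
```python
from workcell import *
from h import *
np.set_printoptions(precision=1,suppress=True)
s=read_state();print(s["tool_pos"],s["eef_rot"],s["time_s"])
c=camera("wrist");cv2.imwrite("pics/w1.png",c["img"][:,:,::-1]);np.savez("w1.npz",**c);print(c["xyz"],c["rotation"])
```

```text
[419.8  99.6 242. ] [-3.1 -0.   3.1] 1.35
[345.3 100.2 374.1] [2.8 0.  1.6]
```

View pics/w1.png

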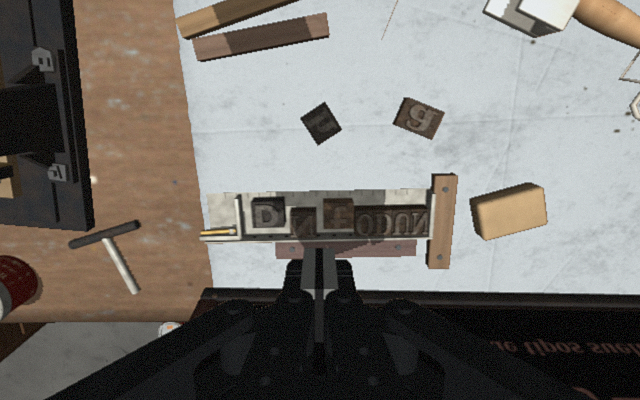

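The wrist view shows the stick at (205–435, 190–242): knee plate at u≈238, D at (268,215), N at (300,222), T at (338,215), set letters from 357 to 432, spares at (321,123) and (419,117). I'll rectify it onto the z=25 plane for measuring.

Run:
```python
from h import *
np.set_printoptions(precision=1,suppress=True)
c=load("w1.npz");P=cloud(c)
# rectified plane z=25.2, 3px/mm: X 440..530, Y -40..240 ; image right=+Y, down=+X
W=np.array([[x,y,25.2] for x,y in [(440,-40),(440,220),(530,220),(530,-40)]])
src=np.float32([proj(c,w) for w in W]);dst=np.float32([[0,0],[780,0],[780,270],[0,270]])
H=cv2.getPerspectiveTransform(src,dst)
im=cv2.warpPerspective(c["img"][:,:,::-1].copy(),H,(780,270),flags=cv2.INTER_CUBIC)
for y in range(-40,220,20):cv2.putText(im,str(y),((y+40)*3,10),0,.35,(0,0,255));cv2.line(im,((y+40)*3,12),((y+40)*3,20),(0,0,255))
for x in range(450,530,10):cv2.putText(im,str(x),(0,(x-440)*3),0,.35,(0,0,255))
# height map 
v,u=np.mgrid[150:260,200:450];Q=P[150:260,200:450].reshape(-1,3)
hm=cv2.warpPerspective(P[:,:,2].astype(np.float32),H,(780,270),flags=cv2.INTER_NEAREST)
hc=cv2.applyColorMap(np.clip(hm*7,0,255).astype(np.uint8),cv2.COLORMAP_JET)
cv2.imwrite("pics/rect.png",np.vstack([im,hc]))
```

```text
(no output)
```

View pics/rect.png

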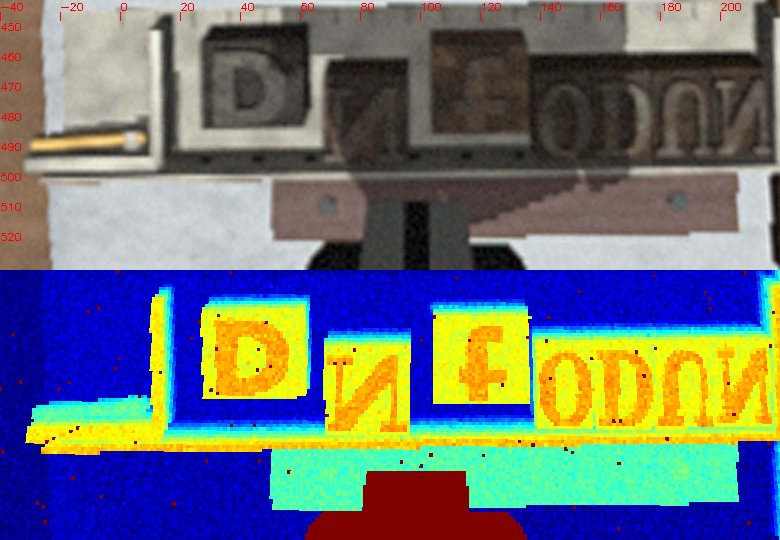

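Measurements agree with the given sizes. D spans Y 27–63, N 68–97, T 104–137 and the set letters start at 138. The rail's inner face is at X≈494, so the origin is about (470, 97) with yaw ≈ +0.0165, and the knee is at about 64 mm. I'll descend in front of T.

>>> send_rows --series '[{"grip": 0,"dp": [-0.6,2.05,5],"rot": [0,0,-1.4]},{"grip": 0,"dp": [-0.6,2.05,10],"rot": [0,0,-1.4]},{"grip": 0,"dp": [-0.6,2.05,15],"rot": [0,0,-1.4]},{"grip": 0,"dp": [-0.6,2.05,18],"rot": [0,0,-1.4]},{"grip": 0,"dp": [-0.6,2.05,18],"rot": [0,0,-1.4]}]'

```text
time_s: 2.02
tool_pos: [422.1, 124.7, 59.8]
eef_rot: [-3.139, -0.007, -3.115]
wrist_force: [-1.3, 0.1, -0.8]
finger_gap: 0.2
grip_force: 0.0
```

Run:
```python
from workcell import *
from h import *
np.set_printoptions(precision=3,suppress=True)
s=read_state();print(s["tool_pos"],s["eef_rot"],s["time_s"],s["wrist_force"])
```

```text
[422.054 124.669  59.842] [-3.139 -0.007 -3.115] 2.025 [-1.311  0.133 -0.816]
```

>>> send_rows --series '[{"grip": 0,"dp": [0,-0.4,0],"rot": [0,0,0]},{"grip": 0,"dp": [0,-0.4,2],"rot": [0,0,0]},{"grip": 0,"dp": [0,-0.4,4],"rot": [0,0,0]},{"grip": 0,"dp": [0,-0.4,4.2],"rot": [0,0,0]},{"grip": 0,"dp": [0,-0.4,4.2],"rot": [0,0,0]}]'

```text
time_s: 2.65
tool_pos: [426.5, 120.6, 21.5]
eef_rot: [3.14, 0.002, -3.118]
wrist_force: [0.7, 0.1, 1.3]
finger_gap: 0.0
grip_force: 0.0
```

>>> send_rows --series '[{"grip": 0,"dp": [-0.5,0,0.1],"rot": [0,0,0]},{"grip": 0,"dp": [-1,0,0.2],"rot": [0,0,0]},{"grip": 0,"dp": [-1.4,0,0.2],"rot": [0,0,0]},{"grip": 0,"dp": [-1.7,0,0.2],"rot": [0,0,0]},{"grip": 0,"dp": [-2,0,0.2],"rot": [0,0,0]}]'

```text
time_s: 3.28
tool_pos: [445.5, 120.5, 18.2]
eef_rot: [-3.141, -0.0, -3.118]
wrist_force: [0.5, -0.1, 0.5]
finger_gap: -0.1
grip_force: 0.1
```

```bash
cat > look.py <<'E'
from workcell import *
from h import *
import sys
np.set_printoptions(precision=1,suppress=True)
n=sys.argv[1];s=read_state();print(s["tool_pos"],s["eef_rot"],s["time_s"],s["wrist_force"])
c=camera("wrist");np.savez(n+".npz",**c)
W=np.array([[x,y,25.2] for x,y in [(410,-40),(410,220),(530,220),(530,-40)]])
src=np.float32([proj(c,w) for w in W]);dst=np.float32([[0,0],[780,0],[780,360],[0,360]])
H=cv2.getPerspectiveTransform(src,dst)
im=cv2.warpPerspective(c["img"][:,:,::-1].copy(),H,(780,360),flags=cv2.INTER_CUBIC)
for y in range(-40,220,20):cv2.putText(im,str(y),((y+40)*3,10),0,.35,(0,0,255));cv2.line(im,((y+40)*3,12),((y+40)*3,20),(0,0,255))
for x in range(420,530,10):cv2.putText(im,str(x),(0,(x-410)*3),0,.35,(0,0,255))
cv2.imwrite("pics/"+n+".png",im)
E
python3 look.py w2
```

```text
[445.5 120.5  18.2] [-3.1 -0.  -3.1] 3.275 [ 0.5 -0.1  0.5]
```

View pics/w2.png

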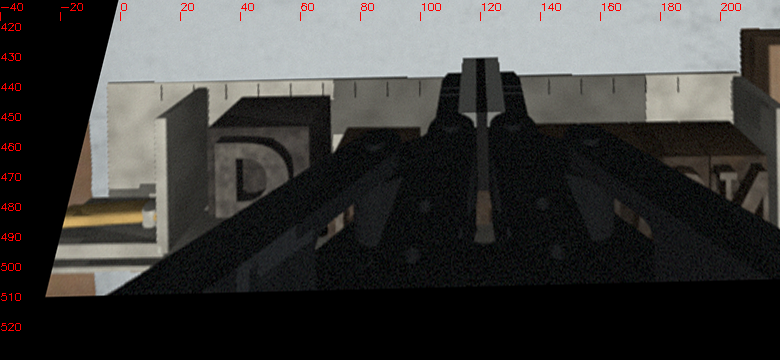

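The gripper hides T here (fingertips at about (480,80)), so I'll go on by force.

>>> send_rows --series '[{"grip": 0,"dp": [-0.2,0,0],"rot": [0,0,0]},{"grip": 0,"dp": [-0.4,0,0],"rot": [0,0,0]},{"grip": 0,"dp": [-0.5,0,0],"rot": [0,0,0]}]'

```text
time_s: 3.7
tool_pos: [450.4, 120.6, 18.2]
eef_rot: [-3.142, -0.0, -3.118]
wrist_force: [0.5, -0.4, -0.6]
finger_gap: 0.2
grip_force: 0.1
```

>>> send_rows --series '[{"grip": 0,"dp": [-0.1,0,0],"rot": [0,0,0]},{"grip": 0,"dp": [-0.2,0,0],"rot": [0,0,0]}]'

```text
time_s: 3.95
tool_pos: [452.3, 120.7, 18.3]
eef_rot: [3.142, -0.0, -3.118]
wrist_force: [0.4, 0.4, -0.3]
finger_gap: -0.2
grip_force: 0.1
```

>>> send_rows --series '[{"grip": 0,"dp": [-0.1,0,0],"rot": [0,0,0]},{"grip": 0,"dp": [-0.2,0,0],"rot": [0,0,0]}]'

```text
time_s: 4.2
tool_pos: [454.4, 120.7, 18.3]
eef_rot: [-3.142, -0.0, -3.118]
wrist_force: [-0.0, 0.4, -0.8]
finger_gap: -0.5
grip_force: 0.0
```

Run:
```python
from workcell import *
from h import *
s=camera("scene");np.savez("s2.npz",**s);t=camera("top")
a=s["img"][160:255,275:370,::-1];b=t["img"][180:230,290:370,::-1]
a=cv2.resize(a,(520,520),interpolation=cv2.INTER_CUBIC)
cv2.imwrite("pics/s2.png",a)
P=cloud(s);np.set_printoptions(precision=1,suppress=True)
m=(abs(P[:,:,2]-25)<4)&(P[:,:,0]>440)&(P[:,:,0]<500)
for y in range(102,140,4):
    q=P[m&(abs(P[:,:,1]-y)<2)];print(y,len(q),q[:,0].min() if len(q) else 0,q[:,0].max() if len(q) else 0)
```

```text
102 4 466.6370369768933 497.4258101559541
106 11 453.219759283407 498.6015943403227
110 10 461.82991960186416 498.3477888160003
114 18 463.23701704772094 496.0834043683109
118 15 465.623645400486 496.82023098195407
122 16 464.7845382465162 496.83296509916977
126 12 464.86776511196547 498.467448383011
130 6 472.43276853809215 498.0324976046208
134 9 467.89361655341395 496.7129944479067
138 7 468.7241899042246 496.5342471942145
```

View pics/s2.png

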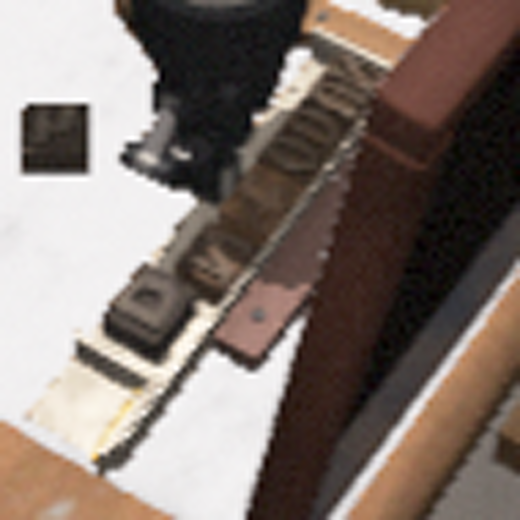

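T at about (250,220) has moved back nearly level with N and the set letters. I'll press a little further until the force rises.

>>> send_rows --series '[{"grip": 0,"dp": [-0.1,0,0],"rot": [0,0,0]},{"grip": 0,"dp": [-0.1,0,0],"rot": [0,0,0]}]'

```text
time_s: 4.55
tool_pos: [455.5, 120.8, 18.3]
eef_rot: [3.142, 0.0, -3.118]
wrist_force: [-0.7, -0.6, -0.6]
finger_gap: 0.1
grip_force: 0.0
```

>>> send_rows --series '[{"grip": 0,"dp": [-0.1,0,0],"rot": [0,0,0]},{"grip": 0,"dp": [-0.1,0,0],"rot": [0,0,0]}]'

```text
time_s: 4.8
tool_pos: [455.6, 120.8, 18.1]
eef_rot: [-3.141, -0.002, -3.118]
wrist_force: [-1.2, 0.5, 2.1]
finger_gap: 0.4
grip_force: 0.9
```

>>> send_rows --series '[{"grip": 0,"dp": [-0.1,0,0],"rot": [0,0,0]},{"grip": 0,"dp": [-0.1,0,0],"rot": [0,0,0]}]'

```text
time_s: 5.05
tool_pos: [455.7, 120.7, 17.9]
eef_rot: [-3.141, -0.003, -3.118]
wrist_force: [-4.2, 0.7, 3.4]
finger_gap: 0.1
grip_force: 2.5
```

T stalled at X=455.6 with the force rising, so it is flush. I'll back off and go to D.

>>> send_rows --series '[{"grip": 0,"dp": [1.5,0,0],"rot": [0,0,0]},{"grip": 0,"dp": [3,0,0],"rot": [0,0,0]},{"grip": 0,"dp": [3.2,-2.5,0],"rot": [0,0,0]},{"grip": 0,"dp": [3.2,-5.5,0],"rot": [0,0,0]},{"grip": 0,"dp": [3.2,-7.6,0],"rot": [0,0,0]}]'

```text
time_s: 5.68
tool_pos: [426.7, 42.8, 18.4]
eef_rot: [-3.141, 0.001, -3.119]
wrist_force: [-0.2, -0.5, 0.2]
finger_gap: 0.2
grip_force: 0.0
```

>>> send_rows --series '[{"grip": 0,"dp": [-0.5,0,0],"rot": [0,0,0]},{"grip": 0,"dp": [-1.2,0,0],"rot": [0,0,0]},{"grip": 0,"dp": [-1.7,0,0],"rot": [0,0,0]},{"grip": 0,"dp": [-2.1,0,0],"rot": [0,0,0]},{"grip": 0,"dp": [-2.4,0,0],"rot": [0,0,0]}]'

```text
time_s: 6.3
tool_pos: [451.4, 45.1, 18.2]
eef_rot: [3.142, -0.0, -3.117]
wrist_force: [0.0, 0.5, 0.1]
finger_gap: -0.0
grip_force: 0.1
```

>>> send_rows --series '[{"grip": 0,"dp": [-0.15,0,0],"rot": [0,0,0]},{"grip": 0,"dp": [-0.3,0,0],"rot": [0,0,0]},{"grip": 0,"dp": [-0.4,0,0],"rot": [0,0,0]},{"grip": 0,"dp": [-0.5,0,0],"rot": [0,0,0]},{"grip": 0,"dp": [-0.6,0,0],"rot": [0,0,0]}]'

```text
time_s: 6.92
tool_pos: [456.5, 44.8, 18.2]
eef_rot: [3.141, -0.002, -3.118]
wrist_force: [-2.3, 0.3, 1.2]
finger_gap: -0.1
grip_force: 0.9
```

>>> send_rows --series '[{"grip": 0,"dp": [-0.1,0,0],"rot": [0,0,0]},{"grip": 0,"dp": [-0.2,0,0],"rot": [0,0,0]},{"grip": 0,"dp": [-0.2,0,0],"rot": [0,0,0]}]'

```text
time_s: 7.3
tool_pos: [456.6, 44.8, 17.7]
eef_rot: [3.142, -0.005, -3.118]
wrist_force: [-5.0, 0.5, 4.0]
finger_gap: 0.5
grip_force: 2.7
```

D is flush too. I'll back off, rise toward the open end and check.

>>> send_rows --series '[{"grip": 0,"dp": [1.5,0,0],"rot": [0,0,0]},{"grip": 0,"dp": [3,0,0],"rot": [0,0,0]},{"grip": 0,"dp": [3,-1,-5],"rot": [0,0,0]},{"grip": 0,"dp": [3,-4,-10],"rot": [0,0,0]},{"grip": 0,"dp": [2,-6.8,-14],"rot": [0,0,0]}]'

```text
time_s: 7.92
tool_pos: [440.0, -24.2, 159.8]
eef_rot: [3.14, 0.002, -3.117]
wrist_force: [1.0, 0.6, -0.3]
finger_gap: 0.1
grip_force: 0.0
```

```bash
python3 look.py w3
```

```text
[440.  -24.2 159.8] [ 3.1  0.  -3.1] 7.925 [ 1.   0.6 -0.3]
```

View pics/w3.png

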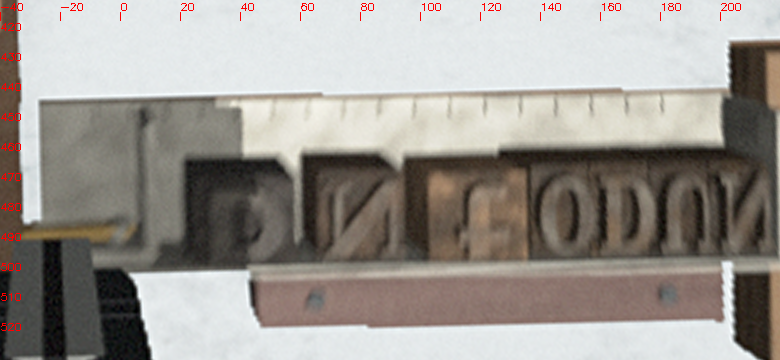

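All three letters now line up against the rail (fronts level at row ≈157) with the knee at about Y=10. I'll descend behind the knee.

>>> send_rows --series '[{"grip": 0,"dp": [-2.5,0.3,4],"rot": [0,0,0]},{"grip": 0,"dp": [-2.5,0.3,8],"rot": [0,0,0]},{"grip": 0,"dp": [-2.5,0.3,11],"rot": [0,0,0]},{"grip": 0,"dp": [-2.5,0.3,13.5],"rot": [0,0,0]},{"grip": 0,"dp": [-2.5,0.3,13.8],"rot": [0,0,0]}]'

```text
time_s: 8.6
tool_pos: [463.4, -20.1, 18.7]
eef_rot: [-3.141, -0.004, -3.118]
wrist_force: [0.4, -0.5, 0.3]
finger_gap: 0.7
grip_force: 0.0
```

>>> send_rows --series '[{"grip": 0,"dp": [0,0.3,0],"rot": [0,0,0]},{"grip": 0,"dp": [0,0.7,0],"rot": [0,0,0]},{"grip": 0,"dp": [0,1,0],"rot": [0,0,0]}]'

```text
time_s: 8.98
tool_pos: [466.4, -9.4, 21.2]
eef_rot: [3.141, 0.002, -3.118]
wrist_force: [0.5, 0.6, 0.3]
finger_gap: -0.1
grip_force: 0.0
```

>>> send_rows --series '[{"grip": 0,"dp": [0,0.5,0],"rot": [0,0,0]},{"grip": 0,"dp": [0,1,0],"rot": [0,0,0]},{"grip": 0,"dp": [0,1.5,0],"rot": [0,0,0]},{"grip": 0,"dp": [0,2,0],"rot": [0,0,0]},{"grip": 0,"dp": [0,2.4,0],"rot": [0,0,0]}]'

```text
time_s: 9.6
tool_pos: [465.2, 14.1, 20.4]
eef_rot: [-3.141, 0.001, -3.118]
wrist_force: [0.7, -1.8, 0.9]
finger_gap: -0.1
grip_force: 0.8
```

>>> send_rows --series '[{"grip": 0,"dp": [0,0.3,0],"rot": [0,0,0]},{"grip": 0,"dp": [0,0.5,0],"rot": [0,0,0]},{"grip": 0,"dp": [0,0.7,0],"rot": [0,0,0]}]'

```text
time_s: 9.98
tool_pos: [464.9, 20.9, 20.3]
eef_rot: [-3.141, 0.0, -3.118]
wrist_force: [1.1, -2.2, 1.0]
finger_gap: 0.2
grip_force: 0.8
```

>>> send_rows --series '[{"grip": 0,"dp": [0,0.15,0],"rot": [0,0,0]},{"grip": 0,"dp": [0,0.3,0],"rot": [0,0,0]},{"grip": 0,"dp": [0,0.4,0],"rot": [0,0,0]}]'

```text
time_s: 10.35
tool_pos: [464.7, 24.8, 20.3]
eef_rot: [-3.141, 0.0, -3.118]
wrist_force: [1.1, -3.7, 0.3]
finger_gap: 0.6
grip_force: 1.8
```

>>> send_rows --series '[{"grip": 0,"dp": [0,0.1,0],"rot": [0,0,0]},{"grip": 0,"dp": [0,0.2,0],"rot": [0,0,0]},{"grip": 0,"dp": [0,0.2,0],"rot": [0,0,0]}]'

```text
time_s: 10.72
tool_pos: [464.7, 24.9, 20.3]
eef_rot: [-3.139, 0.0, -3.12]
wrist_force: [0.5, -4.9, 0.6]
finger_gap: -0.1
grip_force: 2.9
```

Stalled at Y=24.9 with the force rising, so the line is tight. I'll press firmly and check.

>>> send_rows --series '[{"grip": 0,"dp": [0,0.2,0],"rot": [0,0,0]},{"grip": 0,"dp": [0,0.4,0],"rot": [0,0,0]},{"grip": 0,"dp": [0,0.4,0],"rot": [0,0,0]},{"grip": 0,"dp": [0,0.4,0],"rot": [0,0,0]}]'

```text
time_s: 11.22
tool_pos: [464.6, 25.2, 20.3]
eef_rot: [-3.136, 0.001, -3.122]
wrist_force: [1.5, -13.0, 1.8]
finger_gap: -0.1
grip_force: 6.0
```

```bash
python3 look.py w4
python3 - <<'E'
from workcell import *
from h import *
s=camera("scene");t=camera("top")
a=cv2.resize(s["img"][160:255,275:370,::-1],(520,520),interpolation=cv2.INTER_CUBIC)
cv2.imwrite("pics/fin.png",np.vstack([cv2.resize(cv2.imread("pics/w4.png"),(520,240)),a[180:520]]))
E
```

```text
[464.6  25.2  20.3] [-3.1  0.  -3.1] 11.225 [  1.5 -13.    1.8]
```

View pics/fin.png

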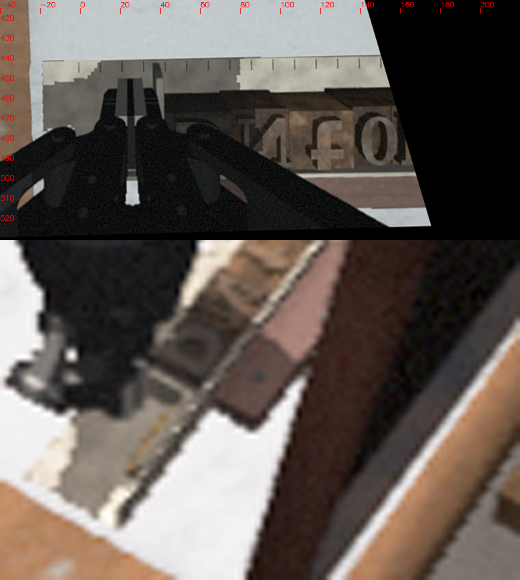

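The pictures show D, N and T closed up against the set letters with no gaps, all flush, with the knee plate against D at Y≈38 and the fingers pressing at about 13 N. I'll hand it in.

```bash
python3 -c "
from workcell import *
print(finish_job(), read_state()['wrist_force'])"
```

```text
the job is handed in; nothing more can be done
the job is handed in; nothing more can be done
```

The job is handed in, with no verdict returned: all three letters look flush against the rail, the line is tight with no gaps, and the fingertips were still pressing the knee at about 13 N.

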